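Lock the housing, then run the thread tap to depth

TASK

Lock the aluminium housing in its fixture: hold the loose wooden block level, press the round snap-in plug down with it (not with the gripper itself) until it clicks fully home, then set the block back flat on the worktop. Then clean out the thread in the boss with the standing tap: turn its wrench half a turn clockwise seen from above, a quarter turn back, half a turn forward, a quarter back, and so on, never more than about half a turn forward at a time, until the tap's collar sits down on the boss. Leave the bolt, nut and chisel lying nearby alone.

Things in the scene. Friction and masses are not known exactly. Their poses are not given: they have to be found in the camera images.
- fixture: Tapping fixture, fixed to the worktop: dark steel base plate 120 x 270 x 12 mm carrying an aluminium housing. Origin on the tap's axis at the worktop; z up. Base plate spans x -60..60, y -75..195 mm. A block 84 mm square reaches up to z = 38 mm, its round boss (diameter 50 to 64) to z = 62 mm. An ear (diameter 56, top at z = 30 mm) with the locking plug is centred at y = +140 mm.
- boss_top (a point): Centre of the flat top of the boss, 62 mm above the worktop, on the tap's axis. Above it: the tap's collar, diameter 36 mm, 6 mm thick, its underside 6 mm above the boss at the start; then a shank of 18 mm diameter up to the wrench's hub.
- plug_top (a point): Centre of the flat top of the steel locking plug, a mushroom head of diameter 40 mm and 10 mm thick. It stands 48 mm above the worktop (8 mm gap under the head) at the start and 40 mm when home, its head then flat on the ear.
- plug (a joint): How far the plug is pressed down, m: 0 at the start, 0.008 fully home. It resists with about 10 N at first, snaps through past 5 mm and then stays home; released earlier it springs back up.
- wrench_centre (a point): Centre of the tap wrench at the height of its arms' axis, 101 mm above the worktop at the start, 95 mm when the tap is home. A straight bar passes through a dark hub of 46 x 26 x 22 mm (long side along the bar); each arm reaches 80 mm from the axis, diameter 10 mm. At the start the arms lie about along the fixture's x axis.
- sleeve (a point): Point on the axis of the arm that carries the thicker ridged sleeve (diameter 17 mm, from 42 to 78 mm out), 60 mm from the tap's axis; at the start it lies on the fixture's +x side. The other arm is plain. Either arm can be pushed sideways.
- tap_fed (a joint): Deepest forward turn so far, rad, clockwise from above; starts between 0 and 0.2, hard stop 6.2 with the collar on the boss. Going deeper takes about 0.2 N m (3 to 4 N at 60 mm). The tap sinks 6 mm a turn.
- tap_back (a joint): How far the tap is now turned back from its deepest turn, rad: 0 when at the deepest, -1.57 a quarter turn back. Light to turn (about 0.03 N m) and stays where left. The wrench's angle is tap_fed + tap_back.
- block: Loose plain wooden block, 45 x 90 x 42 mm high, lying on the worktop to the left of the fixture. Origin at the centre of its underside, long side along its y.
- bolt: Bystander: loose steel hex bolt, 27 x 72 x 24 mm, lying; origin at the centre of its underside.
- nut: Bystander: loose dark hex nut, 31 x 36 x 16 mm; origin at the centre of its underside.
- chisel: Bystander: loose cold chisel, 23 x 165 x 17 mm, lying; origin at the centre of its underside.
Mind the look-alikes: they are no part of the job. There is more than one size of the block; the one meant has the size given above.

How it is judged:
By the outcome, as a careful person would: the job done as asked, in the order asked, and still so for the second after the job is handed in, with the robot touching nothing.
It also fails if it takes over 72 s, if anything falls off the work surface, if the arm or the gripper's body presses on something with over 40 N, if the wrist force passes 120 N, or if a joint passes its speed limit or range.

ROBOT

A 6-joint arm with a two-finger parallel gripper is mounted at the origin on the work surface; the furniture and walls round the work are solid. World frame = base frame: x ahead of the robot, y to its left, z up, the work surface at z = 0. Lengths are in m, angles in rad, forces in N, time in s.
With the tool pointing down it reaches from about 0.35 to 0.85 m from the base axis. Payload 8.1 kg.
Tool frame: the origin (TCP) lies at the very end of the fingers, on their centre line; the grasp point (between the pads) lies 19 mm behind it; z points along the fingers, y is the line along which they close (so a half turn about z gives the same grasp; the last joint's range is limited). The gripper opens to 93 mm and grips with 3 to 60 N. Pads are 15 mm wide; open, the fingers measure 128 mm over their backs; the gripper's body (75 mm by 188 mm) begins 65 mm behind the grasp point.
Start: joints at [1.186, 0.13, 1.488, -0, 1.523, -0.085], TCP at [0.177, 0.573, 0.219] pointing down, gripper open.
Joint ranges: [-2.96, 2.96], [-0.89, 2.26], [0.02, 2.5], [-1.34, 4.48], [0, 2.73], [-2.66, 2.66]. Speed limits (rad/s): [2.39, 2.39, 2.79, 3.14, 3.14, 3.14].

INTERFACE

Orientations are given as a rotation vector (axis times angle).
In Python, from plant import monitor, eyes, ticket gives the robot as it stands.
- The arm moves only by the tool arm_command, never from a script. Its argument "deltas" is a list that holds one entry, the list of rows, each a list of 6 numbers: the shift along the world's x, y, z in cm, then the turn, a rotation vector about the world's x, y, z in degrees. In form: [[[tx, ty, tz, rx, ry, rz], ...]]. A call has 1 to 12 rows; each row shifts and turns the commanded pose from where the row before left it; what a row does not reach is not made up. A row lasts 1/12 s, in which the tool goes at most 41.7 mm and 7.16 degrees, less where a joint would pass 70% of its speed; a pose out of reach is approached as far as the arm can. A call is refused whole if a number of a shift passes 4.17 or a number of a turn 7.16, either way. A call with a gripper value outside its range is refused whole. "gripper" is the opening, from -1 (shut) to 1 (fully open), set as the call begins (left out, the last holds). The fingers move at their own pace and stop on an object; "squeeze" is the grip in N (left out, the last holds). Time passes only in rows, so rows that do not move let the fingers close. It gives the time, the measured TCP pose, the force, the opening and the grip force at its end, in the units of the state.
- monitor.read_state(): the state, without advancing time (a new reading comes with each control period).
- eyes.read_camera(name): name is "scene" or "top" or "wrist"; returns the picture (480x640x3 uint8, blue, green, red); there is no depth.
- eyes.camera_model(name): a dict with "fx", "fy", "cx", "cy" (pixels), "rvec" (rotation vector, rad) and "tvec" (3), from world to camera coordinates, as OpenCV has them. Camera axes: x right, y down, z forward; pixel columns grow to the right and rows downward; lengths in m; the calibration is good to about 2 mm. A picture is of the moment at which its call begins: read the wrist's pose just before it. camera_model takes no time and is no camera call; for the wrist camera it gives the pose at the moment of the call.
- ticket.close_job(): hands the job in; it is judged then, once.
The state is a dict: "t": time; "q": joint angles; "dq": joint speeds; "joint_torque": joint torques, N m; "tool_pos": TCP position; "orientation": TCP orientation; "force": force on the tool from outside, world axes, zero at the start; "wrist_torque": the same for the moment, N m; "opening": finger opening in m; "gripper_force": force on a finger pad.
Only numpy, scipy, OpenCV 4.12 (cv2) and the standard library are available. Lean on these libraries where they do the work, as an engineer would, in place of code of your own. Each camera call takes 0.05 s, during which the arm holds its last target. There are 200 camera calls.

## Working session

There is one attempt and no reset: what is moved stays moved. The work goes in short steps, Python scripts to look and compute and a tool call to move; the robot and the scene stay as the last step left them, time stands still between calls to the robot, and variables do not carry over. Pictures are saved under pics/ and viewed, at most 10 in all, crops included, and the job is handed in when it is done.

Besides the shell and the picture viewer there is one more tool, called after "Request:" as a command line: name --argument value ..., lists and objects as JSON in quotes. arm_command: Moves the arm, as the interface text tells. Its arguments: {"type":"object","properties":{"deltas":{"type":"array"},"gripper":{"type":"number"},"squeeze":{"type":"number"}},"required":["deltas"]}

```bash
ls; mkdir -p pics; cat > h.py <<'E'
import numpy as np, cv2
from plant import monitor, eyes, ticket
def cam(n):
    m=eyes.camera_model(n); R=cv2.Rodrigues(np.array(m["rvec"],float))[0]; t=np.array(m["tvec"],float).ravel()
    return m,R,t
def ray(n,u,v,z):
    m,R,t=cam(n); d=R.T@np.array([(u-m["cx"])/m["fx"],(v-m["cy"])/m["fy"],1]); o=-R.T@t
    return o+d*(z-o[2])/d[2]
def proj(n,p):
    m,R,t=cam(n); c=R@np.array(p,float)+t
    return np.array([m["fx"]*c[0]/c[2]+m["cx"],m["fy"]*c[1]/c[2]+m["cy"]])
E
python3 - <<'E'
from h import *
s=monitor.read_state(); print(s)
for n in("top","scene"):
    im=eyes.read_camera(n); cv2.imwrite(f"pics/{n}0.png",im); m,R,t=cam(n); print(n,m["fx"],-R.T@t)
E
```

```text
pics
{'t': 0.0, 'q': array([ 1.18558673e+00,  1.31155314e-01,  1.48926757e+00, -2.80940029e-05,
        1.52302548e+00, -8.53627368e-02]), 'dq': array([ 0.00035674, -0.00098184,  0.00046365, -0.00029653, -0.000419  ,
       -0.00097197]), 'joint_torque': array([-3.51464856e-03, -5.59805775e+01, -4.91779375e+01,  7.64397718e-02,
        3.46838334e-02, -1.14540508e-04]), 'tool_pos': array([0.17697418, 0.57270241, 0.21759739]), 'orientation': array([-4.69173026e-01, -3.10595017e+00,  2.84453707e-03]), 'force': array([-0.27026842,  0.18149266, -0.30704705]), 'wrist_torque': array([0.02530176, 0.00330211, 0.01707135]), 'gripper_force': 0.0, 'opening': 0.09324402472365678}
top 467.7941458916119 [0.45797281 0.04345887 1.09639873]
scene 594.5204427614999 [-0.39008666 -0.64609443  0.96356848]
```

View pics/top0.png

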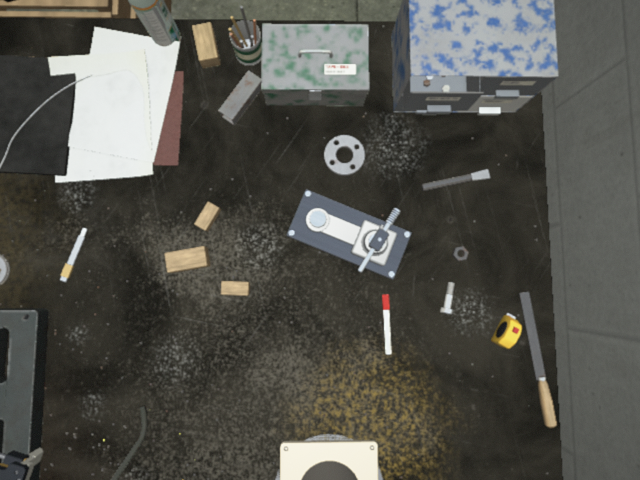

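View pics/scene0.png

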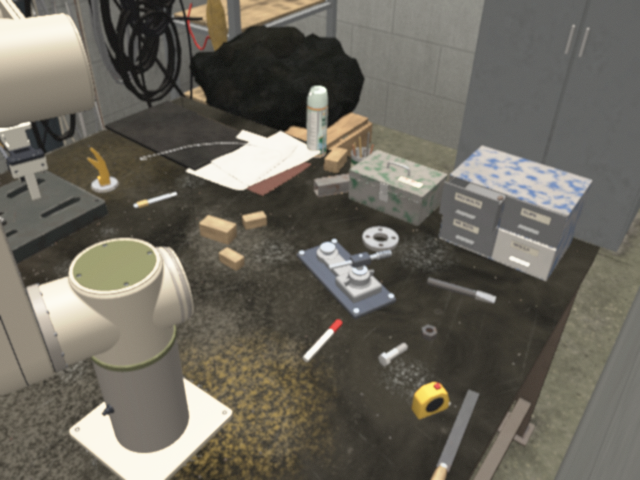

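The top view shows the fixture plate at about (350,235), with the plug head at (318,219), the hub at (376,241) and the sleeve arm towards (395,212). There are three loose wooden blocks at (186,260), (207,216) and (235,288). The largest, at (186,260), is about 41 px long, which matches 90 mm. The bolt is at (448,298), the nut at (461,254) and the chisel at (457,180).

```bash
python3 - <<'E'
from h import *
im=cv2.imread("pics/top0.png"); hsv=cv2.cvtColor(im,cv2.COLOR_BGR2HSV)
m=cv2.inRange(hsv,(8,50,110),(28,200,255)); m[:190]=0;m[310:]=0;m[:,:150]=0;m[:,260:]=0
for c in cv2.findContours(m,cv2.RETR_EXTERNAL,cv2.CHAIN_APPROX_NONE)[0]:
    if cv2.contourArea(c)<100: continue
    P=np.array([ray("top",*p,0.042)[:2]*1000 for p in c[:,0].astype(float)],np.float32)
    print("block",c[:,0].mean(0),cv2.minAreaRect(P))
m=cv2.inRange(hsv,(100,50,40),(125,200,130)); m[:180]=0;m[290:]=0;m[:,:280]=0;m[:,420:]=0
c=max(cv2.findContours(m,cv2.RETR_EXTERNAL,cv2.CHAIN_APPROX_NONE)[0],key=cv2.contourArea)
P=np.array([ray("top",*p,0.012)[:2]*1000 for p in c[:,0].astype(float)],np.float32)
print("plate",cv2.minAreaRect(P),cv2.boxPoints(cv2.minAreaRect(P)))
cv2.imwrite("pics/c1.png",np.hstack([cv2.resize(im[185:285,280:420],None,fx=4,fy=4,interpolation=2)]))
s=cv2.imread("pics/scene0.png");cv2.imwrite("pics/c2.png",cv2.resize(s[195:320,190:405],None,fx=3.6,fy=3.6,interpolation=2))
E
```

```text
block [234.3164557 287.7721519] ((451.57098388671875, 210.66400146484375), (62.18629455566406, 31.049072265625), 89.754150390625)
block [185.25641026 258.87179487] ((516.8518676757812, 320.6033020019531), (47.16914367675781, 92.05714416503906), 10.043806076049805)
block [206.17910448 215.74626866] ((614.672119140625, 276.09661865234375), (31.975635528564453, 61.52764129638672), 59.39253616333008)Traceback (most recent call last):
  File "<stdin>", line 9, in <module>
ValueError: max() iterable argument is empty
```

```bash
python3 - <<'E'
from h import *
im=cv2.imread("pics/top0.png"); hsv=cv2.cvtColor(im,cv2.COLOR_BGR2HSV)
print(hsv[262,375],hsv[205,300],hsv[220,330],hsv[260,345],hsv[280,350])
cv2.imwrite("pics/c1.png",cv2.resize(im[185:285,280:420],None,fx=5,fy=5,interpolation=2))
s=cv2.imread("pics/scene0.png");cv2.imwrite("pics/c2.png",cv2.resize(s[195:320,190:405],None,fx=3.6,fy=3.6,interpolation=2))
E
```

```text
[ 60   4 132] [108  42 121] [ 70   3 234] [90  8 63] [26 35 59]
```

View pics/c1.png

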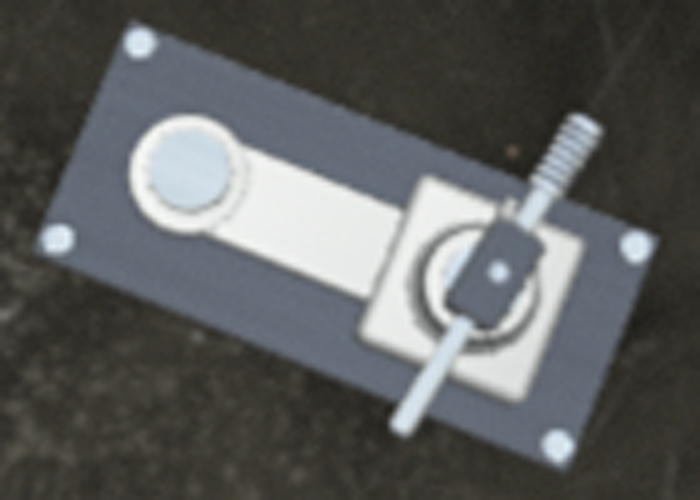

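View pics/c2.png

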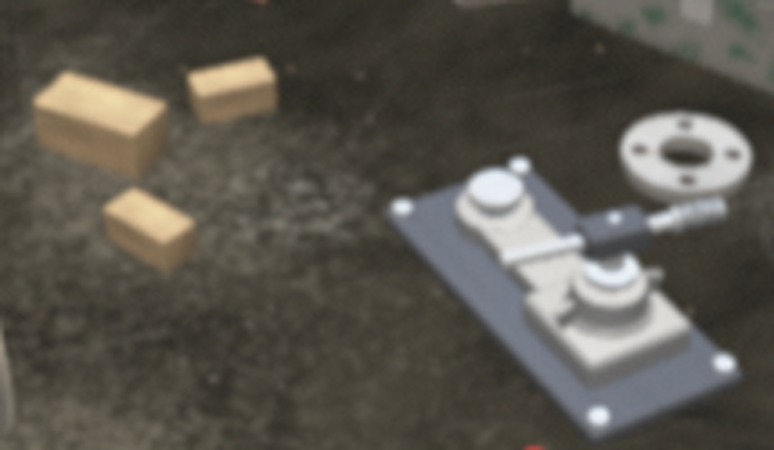

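```bash
python3 - <<'E'
from h import *
f=lambda x,y,z: ray("top",280+x/5-.4,185+y/5-.4,z)*1000
g=lambda x,y,z: ray("scene",190+x/3.6-.36,195+y/3.6-.36,z)*1000
C=[f(135,22,12),f(40,248,12),f(568,468,12),f(658,236,12)]
C=np.array(C)[:,:2]; print(C, np.linalg.norm(np.roll(C,-1,0)-C,axis=1))
ux=(C[0]-C[1]+C[3]-C[2]); ux/=np.linalg.norm(ux); uy=(C[0]-C[3]+C[1]-C[2]); uy/=np.linalg.norm(uy)
print("ang x",np.degrees(np.arctan2(ux[1],ux[0])),"y",np.degrees(np.arctan2(uy[1],uy[0])))
a=(np.arctan2(ux[1],ux[0])+np.arctan2(uy[1],uy[0])-np.pi/2)/2
ux=np.array([np.cos(a),np.sin(a)]);uy=np.array([-ux[1],ux[0]])
o=C.mean(0)-60*uy; print("origin",o,"plug pred",o+140*uy, "plug top",f(190,169,48),"scene",g(496,188,48))
print("hub",f(498,272,112),"scene",g(615,218,112),"arm ends",f(397,430,101),f(592,120,101))
s=monitor.read_state();print("gripper cam",proj("top",s["tool_pos"]))
B=np.array([[64,72],[166,102],[128,135],[36,100]]);P=np.array([g(*b,42) for b in B]);print(P,P.mean(0))
E
```

```text
[[-1798.23968993   -12.34379397]
 [ -722.25278476  -457.85803526]
 [  312.1930113   2003.10358974]
 [ -775.3468795   2451.34117108]] [1164.57320907 2669.53370923 1176.29075632 2667.59316775]
ang x 157.55450501993687 y -112.67340158385187
origin [-768.93009458  940.65181439] plug pred [-715.22024058 1069.93929091] plug top [-6223.78555336   914.18128109 48000.        ] scene [-51335.8706689  -35001.08592356  48000.        ]
hub [-10364.12543256  16808.45986027 112000.        ] scene [-123376.82777897  -71427.86331262  112000.        ] arm ends [ -2518.94649093  10701.69522033 101000.        ] [-15911.45502429  19352.5033791  101000.        ]
gripper cam [ 11.37591301 444.96558437]
[[-41190.20102266 -45888.1994387   42000.        ]
 [-41984.50735694 -41994.63808737  42000.        ]
 [-39859.31707814 -41710.25547349  42000.        ]
 [-39449.3063168  -45459.01344576  42000.        ]] [-40620.83294364 -43763.02661133  42000.        ]
```

Unit slip: z has to be in metres.

```bash
python3 - <<'E'
from h import *
f=lambda x,y,z: ray("top",280+x/5-.4,185+y/5-.4,z/1000)*1000
g=lambda x,y,z: ray("scene",190+x/3.6-.36,195+y/3.6-.36,z/1000)*1000
C=[f(135,22,12),f(40,248,12),f(568,468,12),f(658,236,12)]
C=np.array(C)[:,:2]; print(C, np.linalg.norm(np.roll(C,-1,0)-C,axis=1))
ux=(C[0]-C[1]+C[3]-C[2]); uy=(C[0]-C[3]+C[1]-C[2])
a1=np.arctan2(ux[1],ux[0]);a2=np.arctan2(uy[1],uy[0])-np.pi/2;print(np.degrees([a1,a2]));a=(a1+2*a2)/3
ux=np.array([np.cos(a),np.sin(a)]);uy=np.array([-ux[1],ux[0]])
o=C.mean(0)-60*uy; print("origin",o,"plug pred",o+140*uy, "plug top",f(190,169,48),"scene",g(496,188,48))
e=f(397,430,101),f(592,120,101)
print("hub",f(498,272,112),"scene",g(615,218,112),"arm ends",e,np.degrees(np.arctan2(*(e[1]-e[0])[[1,0]])))
B=np.array([[64,72],[166,102],[128,135],[36,100]]);P=np.array([g(*b,42) for b in B]);print(P,P.mean(0))
E
```

```text
[[ 682.36050736   49.00862958]
 [ 575.35009844   93.3164747 ]
 [ 472.47108838 -151.43418961]
 [ 580.63047942 -196.01287978]] [115.82060592 265.4938387  116.98595423 265.30084552]
[-22.44549498 -22.67340158]
origin [ 554.64780607 -106.67413741] plug pred [608.44335984  22.57770357] plug top [607.32481815  23.99630995  48.        ] scene [601.57772572  22.6286521   48.        ]
hub [ 554.0315474  -105.35005228  112.        ] scene [ 553.13198123 -103.24986303  112.        ] arm ends (array([487.63362103, -62.73544664, 101.        ]), array([ 621.07111261, -148.92857005,  101.        ])) -32.86018900118688
[[526.17476738 369.92222963  42.        ]
 [544.01276293 282.48325672  42.        ]
 [496.28667402 276.09678392  42.        ]
 [487.07892907 360.28386028  42.        ]] [513.38828335 322.19653264  42.        ]
```

The target block is at about (0.516, 0.321), with its long side at 100°. The plug is at (0.607, 0.0235) and the tap axis at (0.554, −0.106). The wrench lies at about −33° in the world frame, which is 10° forward of the fixture's x axis. Next I hover above the block.

Request:
arm_command --deltas '[[[2.8,-2.1,-0.5,0,0,-5.2],[2.8,-2.1,-0.5,0,0,-5.2],[2.8,-2.1,-0.5,0,0,-5.2],[2.8,-2.1,-0.5,0,0,-5.2],[2.8,-2.1,-0.5,0,0,-5.2],[2.8,-2.1,-0.5,0,0,-5.2],[2.8,-2.1,-0.5,0,0,-5.2],[2.8,-2.1,-0.5,0,0,-5.2],[2.8,-2.1,-0.5,0,0,-5.2],[2.8,-2.1,-0.5,0,0,-5.2],[2.8,-2.1,-0.5,0,0,-5.2],[2.8,-2.1,-0.5,0,0,-5.2]]]' --gripper 0.5 --squeeze 40

```text
t: 1.1
tool_pos: [0.5141, 0.3198, 0.1579]
orientation: [-2.016, -2.409, 0.001]
force: [-0.2, 0.7, -0.7]
opening: 0.0697
gripper_force: 0.0
```

Request:
arm_command --deltas '[[[0,0,0,0,0,0],[0,0,0,0,0,0]]]'

```text
t: 1.27
tool_pos: [0.5138, 0.3195, 0.1574]
orientation: [-2.013, -2.411, 0.003]
force: [-0.7, 0.2, -0.3]
opening: 0.0699
gripper_force: 0.0
```

```bash
python3 - <<'E'
from h import *
from scipy.spatial.transform import Rotation as Ro
s=monitor.read_state();R=Ro.from_rotvec(s["orientation"]).as_matrix();print(s["t"],s["tool_pos"],R[:,2],np.degrees(np.arctan2(R[1,1],R[0,1])),s["opening"],s["force"])
M={n:cam(n) for n in["wrist"]}; im=eyes.read_camera("wrist");cv2.imwrite("pics/w1.png",im)
hsv=cv2.cvtColor(im,cv2.COLOR_BGR2HSV);m=cv2.inRange(hsv,(8,50,90),(28,210,255))
for c in cv2.findContours(m,cv2.RETR_EXTERNAL,cv2.CHAIN_APPROX_NONE)[0]:
    if cv2.contourArea(c)<1500: continue
    P=np.array([ray("wrist",*p,0.042)[:2]*1000 for p in c[::3,0].astype(float)],np.float32);print(c[:,0].min(0),c[:,0].max(0),cv2.minAreaRect(P))
E
```

```text
1.2667 [0.51380626 0.31952768 0.15743928] [-1.85469484e-03 -9.09242421e-04 -9.99997867e-01] 10.259558815365924 0.06987453539187383 [-0.7259615   0.15987215 -0.25640777]
[221 413] [639 445] ((669.5702514648438, 135.2350311279297), (439.18231201171875, 41.26451110839844), 10.594338417053223)
[276 164] [380 299] ((525.65087890625, 322.0276794433594), (85.91766357421875, 122.2749252319336), 16.478899002075195)
```

View pics/w1.png

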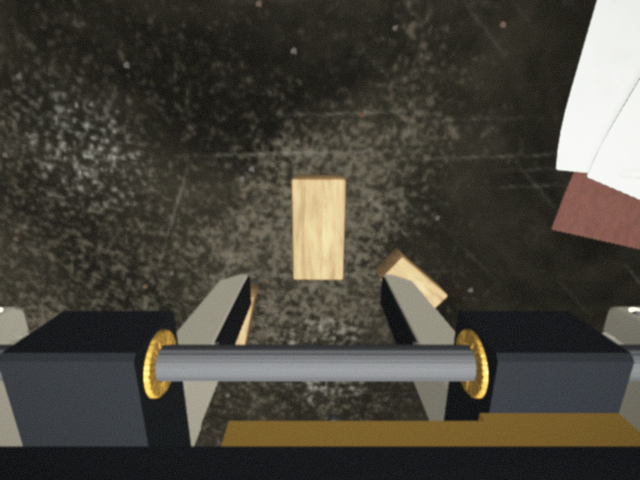

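The wrist view shows the block's top face spanning (292,179) to (345,279), with its sides parallel to the fingers. I cast those corners onto z = 42 mm.

```bash
python3 - <<'E'
from h import *
P=np.array([ray("wrist",*p,0.042)*1000 for p in [(292,179),(345,179),(344,279),(293,279)]]);print(P.round(1),P.mean(0));d=P[0]-P[3]+P[1]-P[2];print(np.degrees(np.arctan2(d[1],d[0])),np.linalg.norm(P-np.roll(P,1,0),axis=1))
E
```

```text
[[484.8 362.6  42. ]
 [527.9 370.6  42. ]
 [545.4 283.2  42. ]
 [500.2 274.8  42. ]] [514.5843714  322.80014177  42.        ]
100.62411064487468 [89.21511402 43.82232392 89.19326654 45.89797147]
```

Request:
arm_command --deltas '[[[0.1,0.3,-2.5,0,0,0],[0,0,-3,0,0,0],[0,0,-3,0,0,0],[0,0,-2.5,0,0,0],[0,0,-2,0,0,0],[0,0,-1.2,0,0,0],[0,0,-0.5,0,0,0],[0,0,0,0,0,0],[0,0,0,0,0,0]]]'

```text
t: 2.07
tool_pos: [0.5145, 0.3251, 0.0128]
orientation: [2.009, 2.415, 0.002]
force: [-0.2, 0.2, 1.3]
opening: 0.0696
gripper_force: 0.0
```

Request:
arm_command --deltas '[[[0,0,0,0,0,0],[0,0,0,0,0,0],[0,0,0,0,0,0],[0,0,0,0,0,0],[0,0,0,0,0,0]]]' --gripper -1 --squeeze 45

```text
t: 2.48
tool_pos: [0.5148, 0.3245, 0.0124]
orientation: [2.01, 2.413, 0.002]
force: [-0.1, -0.4, 2.4]
opening: 0.0448
gripper_force: 45.0
```

Request:
arm_command --deltas '[[[0,0,1.5,0,0,0],[0,0,3,0,0,0],[0,0,3,0,0,0],[0,0,1,0,0,0],[0.6,-1.8,0,0,0,0],[0.9,-3,0,0,0,0],[0.9,-3,0,0,0,0],[0.9,-3,0,0,0,0],[0.9,-3,0,0,0,0],[0.9,-3,0,0,0,0],[0.9,-3,0,0,0,0]]]'

```text
t: 3.4
tool_pos: [0.574, 0.1247, 0.0956]
orientation: [-2.01, -2.414, 0.001]
force: [1.3, -0.4, -1.6]
opening: 0.0449
gripper_force: 45.0
```

Request:
arm_command --deltas '[[[0.9,-3,0,0,0,0],[0.9,-3,0,0,0,0],[0.9,-2.7,0,0,0,0],[0.6,-1.4,0,0,0,0],[0,0,0,0,0,0],[0,0,0,0,0,0]]]'

```text
t: 3.9
tool_pos: [0.6069, 0.025, 0.0958]
orientation: [-2.012, -2.411, 0.0]
force: [0.4, -0.3, -1.9]
opening: 0.0451
gripper_force: 45.0
```

```bash
python3 - <<'E'
from h import *
from scipy.spatial.transform import Rotation as Ro
s=monitor.read_state();R=Ro.from_rotvec(s["orientation"]).as_matrix();print(s["t"],s["tool_pos"],R[:,2],np.degrees(np.arctan2(R[1,1],R[0,1])),s["opening"],s["force"])
im=eyes.read_camera("wrist");cv2.imwrite("pics/w2.png",im)
E
```

```text
3.9 [0.60694063 0.0249574  0.09581348] [-1.00577270e-03  5.30706626e-04 -9.99999353e-01] 10.323117111381688 0.04511528160435089 [ 0.3743437  -0.29463388 -1.91718723]
```

View pics/w2.png

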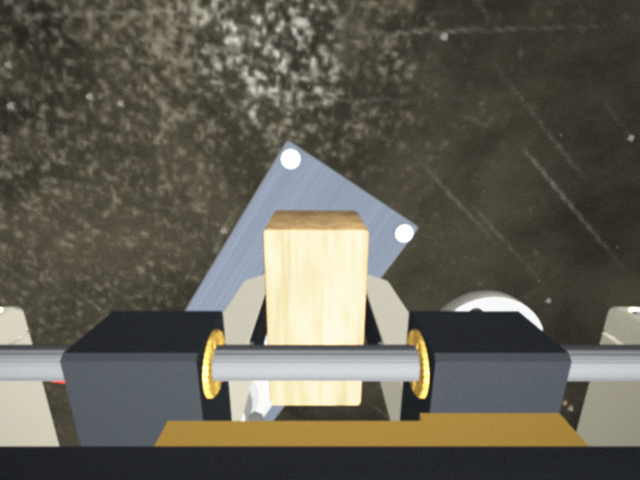

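The block is held level above the plug end of the plate, its top face spanning (265,228) to (368,405). Its underside is 35 mm above the plug. I press down in steps.

Request:
arm_command --deltas '[[[0,0,-1.5,0,0,0],[0,0,-1.2,0,0,0],[0,0,-0.5,0,0,0],[0,0,-0.3,0,0,0],[0,0,-0.2,0,0,0],[0,0,-0.2,0,0,0],[0,0,0,0,0,0]]]' --squeeze 60

```text
t: 4.53
tool_pos: [0.6072, 0.026, 0.0582]
orientation: [-2.01, -2.415, -0.001]
force: [-0.9, 1.7, 0.8]
opening: 0.0449
gripper_force: 60.0
```

Request:
arm_command --deltas '[[[0,0,-0.2,0,0,0],[0,0,-0.2,0,0,0],[0,0,0,0,0,0]]]'

```text
t: 4.78
tool_pos: [0.607, 0.0253, 0.053]
orientation: [-2.01, -2.414, 0.001]
force: [-0.5, 0.5, -1.5]
opening: 0.045
gripper_force: 60.0
```

Request:
arm_command --deltas '[[[0,0,-0.1,0,0,0],[0,0,-0.1,0,0,0],[0,0,0,0,0,0]]]'

```text
t: 5.03
tool_pos: [0.6073, 0.0252, 0.0523]
orientation: [2.011, 2.414, 0.0]
force: [-3.9, -0.0, 5.5]
opening: 0.0448
gripper_force: 60.0
```

Request:
arm_command --deltas '[[[0,0,-0.1,0,0,0],[0,0,0,0,0,0]]]'

```text
t: 5.2
tool_pos: [0.6073, 0.0252, 0.0523]
orientation: [2.01, 2.414, -0.0]
force: [-8.2, -0.7, 12.4]
opening: 0.0447
gripper_force: 60.0
```

Request:
arm_command --deltas '[[[0,0,-0.1,0,0,0],[0,0,0,0,0,0]]]'

```text
t: 5.37
tool_pos: [0.6074, 0.0252, 0.0522]
orientation: [2.01, 2.414, -0.0]
force: [-11.7, 0.0, 20.8]
opening: 0.045
gripper_force: 60.0
```

Request:
arm_command --deltas '[[[0,0,0.5,0,0,0],[0,0,1.5,0,0,0],[0,0,2.5,0,0,0],[0,0,0.5,0,0,0],[-0.9,3,0,0,0,0],[-0.9,3,0,0,0,0],[-0.9,3,0,0,0,0],[-0.9,3,0,0,0,0],[-0.9,3,0,0,0,0],[-0.9,3,0,0,0,0],[-0.9,3,0,0,0,0]]]'

```text
t: 6.28
tool_pos: [0.5436, 0.2366, 0.099]
orientation: [2.011, 2.414, 0.0]
force: [0.0, 0.1, -0.9]
opening: 0.0445
gripper_force: 60.0
```

Request:
arm_command --deltas '[[[-0.9,3,0,0,0,0],[-0.9,3,0,0,0,0],[-0.8,2,0,0,0,0],[0,0,0,0,0,0],[0,0,0,0,0,0]]]'

```text
t: 6.7
tool_pos: [0.5176, 0.3162, 0.0989]
orientation: [2.007, 2.416, -0.001]
force: [-0.1, -0.7, -2.4]
opening: 0.0444
gripper_force: 60.0
```

```bash
python3 - <<'E'
from h import *
im=eyes.read_camera("scene");top=eyes.read_camera("top")
a=cv2.resize(im[200:320,230:405],None,fx=4,fy=4,interpolation=2)[:,:400]; b=cv2.resize(top[185:285,280:420],None,fx=2.8,fy=4.8,interpolation=2)
cv2.imwrite("pics/s2.png",np.hstack([a,b]));cv2.imwrite("pics/top2.png",top);cv2.imwrite("pics/scene2.png",im)
s=monitor.read_state();print(s["tool_pos"],s["force"])
E
```

```text
[0.51835494 0.31453259 0.09910133] [ 0.55978364 -0.04492067 -1.38252923]
```

View pics/s2.png

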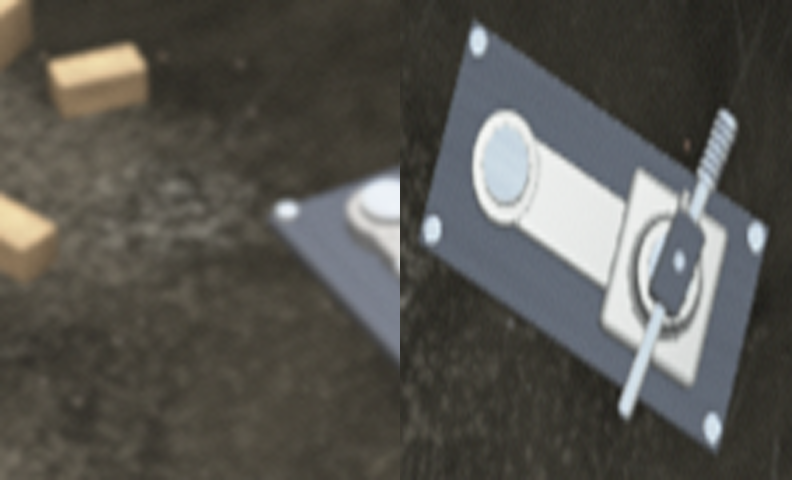

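The plug head in the scene view now looks flush on the ear. I check this by how far its centroid has shifted: 8 mm should be about 3 px.

```bash
python3 - <<'E'
from h import *
p=np.array([.607,.0235])
print("expect",proj("scene",[*p,.048]),proj("scene",[*p,.040]))
for f in("scene0","scene2"):
    im=cv2.imread(f"pics/{f}.png").astype(int); m=((im[...,0]-im[...,2]>8)&(im[...,0]>200)).astype(np.uint8)
    m[:235]=0;m[265:]=0;m[:,:312]=0;m[:,345:]=0
    n,l,st,c=cv2.connectedComponentsWithStats(m);i=1+st[1:,4].argmax();print(f,st[i],c[i])
E
```

```text
expect [328.37173617 245.70517178] [328.27401485 248.20056592]
scene0 [321 243  14   8  84] [327.32142857 246.20238095]
scene2 [321 245  14   9  88] [327.29545455 248.63636364]
```

The shift is 2.4 px against 2.5 expected, so the plug is home. Now I put the block down.

Request:
arm_command --deltas '[[[0,0,-2,0,0,0],[0,0,-3,0,0,0],[0,0,-2,0,0,0],[0,0,-1,0,0,0],[0,0,-0.4,0,0,0],[0,0,-0.15,0,0,0],[0,0,0,0,0,0],[0,0,0,0,0,0]]]'

```text
t: 7.47
tool_pos: [0.5195, 0.3156, 0.0158]
orientation: [2.01, 2.413, 0.004]
force: [-0.6, -0.3, -2.0]
opening: 0.0445
gripper_force: 60.0
```

Request:
arm_command --deltas '[[[0,0,-0.2,0,0,0],[0,0,-0.1,0,0,0],[0,0,-0.1,0,0,0],[0,0,0,0,0,0]]]'

```text
t: 7.8
tool_pos: [0.5192, 0.3158, 0.0124]
orientation: [2.01, 2.414, 0.003]
force: [-2.9, -3.3, 9.5]
opening: 0.0448
gripper_force: 60.0
```

Request:
arm_command --deltas '[[[0,0,0,0,0,0],[0,0,0,0,0,0],[0,0,0,0,0,0],[0,0,0.5,0,0,0],[0,0,2,0,0,0],[0,0,3,0,0,0],[0,0,4,0,0,0],[0,0,4,0,0,0],[0,0,4,0,0,0],[0,0,2,0,0,0],[0,0,0,0,0,0]]]' --gripper 0.5

```text
t: 8.72
tool_pos: [0.5213, 0.3169, 0.2132]
orientation: [2.007, 2.411, 0.016]
force: [0.4, 0.2, 0.5]
opening: 0.0698
gripper_force: 0.0
```

Request:
arm_command --deltas '[[[0.3,-3.5,0,0,0,4],[0.3,-3.5,0,0,0,4],[0.3,-3.5,0,0,0,4],[0.3,-3.5,0,0,0,4],[0.3,-3.5,0,0,0,4],[0.3,-3.5,0,0,0,4],[0.3,-3.5,0,0,0,4],[0.3,-3.5,0,0,0,4],[0.3,-3.5,0,0,0,4],[0.3,-3.5,0,0,0,4],[0.3,-3.5,0,0,0,4],[0.2,-3.5,0,0,0,2.7]]]'

```text
t: 9.72
tool_pos: [0.5527, -0.1064, 0.2045]
orientation: [-0.883, -3.014, -0.0]
force: [1.2, -0.0, 0.2]
opening: 0.0698
gripper_force: 0.0
```

Request:
arm_command --deltas '[[[0,0,0,0,0,0],[0,0,0,0,0,0]]]'

```text
t: 9.88
tool_pos: [0.5526, -0.1064, 0.2044]
orientation: [-0.894, -3.01, -0.0]
force: [0.2, 0.4, -0.3]
opening: 0.0698
gripper_force: 0.0
```

```bash
python3 - <<'E'
from h import *
from scipy.spatial.transform import Rotation as Ro
s=monitor.read_state();R=Ro.from_rotvec(s["orientation"]).as_matrix();print(s["t"],s["q"],s["tool_pos"],R[:,2],np.degrees(np.arctan2(R[1,1],R[0,1])),s["opening"],s["force"])
im=eyes.read_camera("wrist");cv2.imwrite("pics/w3.png",im); t=eyes.read_camera("top");cv2.imwrite("pics/top3.png",t)
print(proj("wrist",[.554,-.106,.112]))
hsv=cv2.cvtColor(t,cv2.COLOR_BGR2HSV)
m=cv2.inRange(hsv,(8,50,110),(28,200,255)); m[:190]=0;m[310:]=0;m[:,:150]=0;m[:,260:]=0
for c in cv2.findContours(m,cv2.RETR_EXTERNAL,cv2.CHAIN_APPROX_NONE)[0]:
    if cv2.contourArea(c)>500: print(cv2.minAreaRect(np.array([ray("top",*p,0.042)[:2]*1000 for p in c[:,0].astype(float)],np.float32)))
E
```

```text
9.8833 [-2.81306306e-01  3.82544349e-02  1.61160557e+00  3.06325336e-05
  1.49298219e+00 -1.27451373e+00] [ 0.55263819 -0.10638858  0.20435742] [-1.19194979e-03  3.76226116e-04 -9.99999219e-01] 56.90646770732502 0.06983891311342305 [ 0.22467939  0.35204216 -0.30522642]
[314.52535951 243.82578929]
((520.6638793945312, 311.69610595703125), (46.56999206542969, 91.99445343017578), 10.338674545288086)
```

View pics/w3.png

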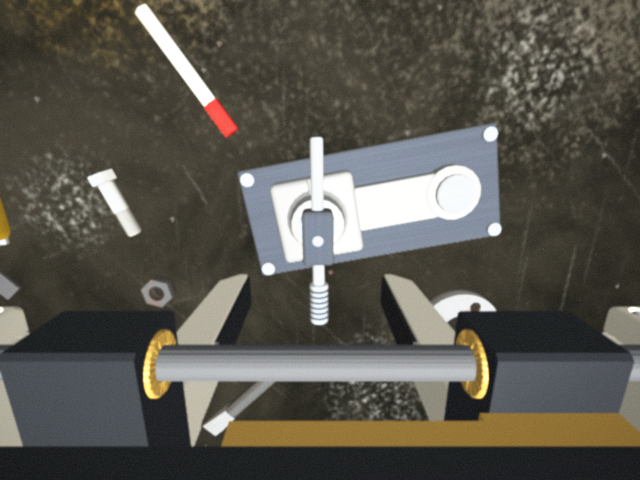

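The wrist view shows the hub dot at (318,241), the plain arm tip at (316,138) and the sleeve tip at (319,324). The hub is lined up with the fingers to within about 1°.

```bash
python3 - <<'E'
from h import *
print(ray("wrist",318,241,.112), ray("wrist",317.5,238,.112))
a,b=ray("wrist",316.5,138,.101),ray("wrist",319.5,324,.101);print(a,b,(a+b)/2,np.linalg.norm(a-b),np.degrees(np.arctan2((b-a)[1],(b-a)[0])))
print("plug",ray("wrist",459,194,.040)); A=[ray("wrist",*p,.016) for p in[(247,180),(491,134),(495,229),(268,269)]];print(np.array(A))
im=cv2.imread("pics/w3.png");
for y in(220,235,250,255):print(y,im[y,296:342].max(1))
E
```

```text
[ 0.55352324 -0.10238692  0.112     ] [ 0.55120979 -0.10137364  0.112     ]
[ 0.48649325 -0.0605818   0.101     ] [ 0.62230474 -0.14489963  0.101     ] [ 0.55439899 -0.10274072  0.101     ] 0.1598569881629259 -31.833855836444897
plug [0.60638548 0.02876819 0.04      ]
[[ 0.48208422 -0.14353138  0.016     ]
 [ 0.57782774  0.08917751  0.016     ]
 [ 0.67053495  0.05125984  0.016     ]
 [ 0.57505357 -0.18208911  0.016     ]]
220 [253 253 252 251 243 205 142 135 150 159 165 169 166 163 170 163 166 163
 161 160 165 164 169 165 161 166 164 161 162 163 164 164 168 166 166 157
 157 207 247 254 255 255 255 255 255 255]
235 [252 252 252 252 252 244 185 134 143 154 162 163 160 159 163 167 164 164
 161 164 174 177 179 175 174 162 164 161 167 163 164 164 162 163 162 152
 160 208 251 255 254 255 255 255 253 244]
250 [253 253 253 253 253 251 211 147 135 148 161 162 165 159 160 166 167 163
 163 161 164 165 167 164 166 166 163 161 159 162 165 163 168 164 159 154
 161 214 252 255 254 254 254 254 254 254]
255 [252 253 253 253 253 252 225 153 131 148 158 164 164 159 160 167 162 164
 163 161 161 162 167 169 165 160 164 160 163 161 162 161 163 164 157 152
 149 148 163 166 166 163 166 166 169 162]
```

Request:
arm_command --deltas '[[[0.1,0.3,-3,0,0,0.8],[0,0,-3,0,0,0],[0,0,-3,0,0,0],[0,0,-2,0,0,0],[0,0,-0.8,0,0,0],[0,0,0,0,0,0],[0,0,0,0,0,0]]]'

```text
t: 10.57
tool_pos: [0.5545, -0.1009, 0.0878]
orientation: [0.866, 3.02, 0.0]
force: [0.2, 0.1, 0.9]
opening: 0.0699
gripper_force: 0.0
```

Request:
arm_command --deltas '[[[0,0,0,0,0,0],[0,0,0,0,0,0],[0,0,0,0,0,0],[0,0,0,0,0,0],[0,0,0,0,0,0],[0,0,0,0,0,0]]]' --gripper -1 --squeeze 20

```text
t: 11.07
tool_pos: [0.5543, -0.1019, 0.0875]
orientation: [0.868, 3.019, 0.0]
force: [-0.2, -0.2, -0.5]
opening: 0.0343
gripper_force: 0.0
```

```bash
cat > st.py <<'E'
from h import *
from scipy.spatial.transform import Rotation as Ro
s=monitor.read_state();R=Ro.from_rotvec(s["orientation"]).as_matrix();y=R[:,1]
print(s["t"],"q6",s["q"][5].round(3),(s["tool_pos"]*1000).round(1),"psi",np.degrees(np.arctan2(y[1],y[0])).round(2),"op",s["opening"],"F",s["force"].round(1),"Fy_tool",(s["force"]@y).round(1),"Fx_tool",(s["force"]@R[:,0]).round(1),"T",s["wrist_torque"].round(2),"tooly",y.round(2))
E
python3 st.py
```

```text
11.0667 q6 -1.283 [ 554.3 -101.9   87.5] psi 57.91 op 0.03428575579724392 F [-0.2 -0.2 -0.5] Fy_tool -0.3 Fx_tool 0.1 T [-0.03  0.03  0.04] tooly [0.53 0.85 0.  ]
```

Request:
arm_command --deltas '[[[0,0,0,0,0,0],[0,0,0,0,0,0],[0,0,0,0,0,0]]]'

```text
t: 11.32
tool_pos: [0.5531, -0.1039, 0.0874]
orientation: [-0.869, -3.018, 0.006]
force: [-6.2, -8.6, 3.9]
opening: 0.026
gripper_force: 20.0
```

```bash
python3 st.py
```

```text
11.3167 q6 -1.284 [ 553.1 -103.9   87.4] psi 57.89 op 0.026032489846180288 F [-6.2 -8.6  3.9] Fy_tool -10.6 Fx_tool 0.6 T [-1.64  1.24  0.03] tooly [ 0.53  0.85 -0.  ]
```

Request:
arm_command --deltas '[[[-0.1,-0.2,0,0,0,0],[0,0,0,0,0,0],[0,0,0,0,0,0]]]'

```text
t: 11.57
tool_pos: [0.5528, -0.1044, 0.0873]
orientation: [-0.869, -3.019, 0.002]
force: [-4.1, -4.8, 2.9]
opening: 0.0256
gripper_force: 20.0
```

```bash
python3 st.py
```

```text
11.5667 q6 -1.287 [ 552.8 -104.4   87.3] psi 57.9 op 0.025596209198218214 F [-4.1 -4.8  2.9] Fy_tool -6.2 Fx_tool 0.9 T [-0.71  0.75  0.03] tooly [ 0.53  0.85 -0.  ]
```

Request:
arm_command --deltas '[[[-0.1,-0.2,0,0,0,0],[0,0,0,0,0,-3],[0,0,-0.01,0,0,-6],[0,0,-0.01,0,0,-6],[0,0,-0.01,0,0,-6],[0,0,-0.01,0,0,-6],[0,0,-0.01,0,0,-6],[0,0,-0.01,0,0,-6],[0,0,-0.01,0,0,-6],[0,0,0,0,0,0]]]' --squeeze 40

```text
t: 12.4
tool_pos: [0.553, -0.1047, 0.0867]
orientation: [1.962, 2.453, 0.003]
force: [1.8, 4.8, 2.5]
opening: 0.0258
gripper_force: 40.0
```

```bash
python3 st.py
```

```text
12.4 q6 -0.501 [ 553.  -104.7   86.7] psi 12.68 op 0.025827261338813384 F [1.8 4.8 2.5] Fy_tool 2.8 Fx_tool 4.3 T [ 0.85 -0.41  0.13] tooly [0.98 0.22 0.  ]
```

Request:
arm_command --deltas '[[[0,0.1,-0.01,0,0,-5],[0,0,-0.01,0,0,-6],[0,0,-0.01,0,0,-6],[0,0,-0.01,0,0,-6],[0,0,-0.01,0,0,-6],[0,0,-0.01,0,0,-6],[0,0,-0.01,0,0,-6],[0,0,-0.01,0,0,-6],[0,0,-0.01,0,0,-6],[0,0,-0.01,0,0,-6],[0,0,-0.01,0,0,-6],[0,0,0,0,0,0]]]'

```text
t: 13.4
tool_pos: [0.5532, -0.1049, 0.0857]
orientation: [2.971, 1.018, 0.003]
force: [4.6, -0.6, 0.3]
opening: 0.0258
gripper_force: 40.0
```

```bash
python3 st.py
```

```text
13.4 q6 0.632 [ 553.2 -104.9   85.7] psi -52.15 op 0.025812220982674345 F [ 4.6 -0.6  0.3] Fy_tool 3.3 Fx_tool 3.3 T [-0.22 -0.75  0.12] tooly [ 0.61 -0.79  0.  ]
```

Request:
arm_command --deltas '[[[0.05,0,-0.02,0,0,-6],[0,0,-0.01,0,0,-6],[0,0,-0.01,0,0,-6],[0,0,-0.01,0,0,-6],[0,0,-0.01,0,0,-6],[0,0,-0.01,0,0,-6],[0,0,-0.01,0,0,-6],[0,0,-0.01,0,0,-6],[0,0,-0.01,0,0,-6],[0,0,-0.01,0,0,-4],[0,0,0,0,0,0]]]'

```text
t: 14.32
tool_pos: [0.5532, -0.1053, 0.0846]
orientation: [3.093, -0.544, 0.002]
force: [2.2, -2.4, 2.4]
opening: 0.0256
gripper_force: 40.0
```

```bash
python3 st.py
```

```text
14.3167 q6 1.64 [ 553.2 -105.3   84.6] psi -109.93 op 0.025569537212619252 F [ 2.2 -2.4  2.4] Fy_tool 1.5 Fx_tool 2.9 T [-0.53 -0.12  0.16] tooly [-0.34 -0.94  0.  ]
```

Request:
arm_command --deltas '[[[0,0,0,0,0,4],[0,0,0.01,0,0,7],[0,0,0.01,0,0,7],[0,0,0.01,0,0,7],[0,0,0.01,0,0,7],[0,0,0.01,0,0,7],[0,0,0.01,0,0,7],[0,0,0.01,0,0,7],[0,0,0.01,0,0,7],[0,0,0.01,0,0,7],[0,0,0.01,0,0,7],[0,0,0.01,0,0,7]]]'

```text
t: 15.32
tool_pos: [0.5533, -0.1047, 0.0859]
orientation: [2.696, 1.611, 0.002]
force: [1.6, 0.2, 3.8]
opening: 0.0258
gripper_force: 40.0
```

Request:
arm_command --deltas '[[[0,0,0.01,0,0,7],[0,0,0.01,0,0,5],[0,0,0,0,0,0]]]'

```text
t: 15.57
tool_pos: [0.5532, -0.1047, 0.0861]
orientation: [2.516, 1.88, 0.002]
force: [1.2, 1.0, 3.8]
opening: 0.0255
gripper_force: 40.0
```

```bash
python3 st.py; python3 - <<'E'
from h import *
t=eyes.read_camera("top");cv2.imwrite("pics/top4.png",t)
a=t[185:285,330:430]; w=eyes.read_camera("wrist");cv2.imwrite("pics/w4.png",w)
cv2.imwrite("pics/c4.png",np.hstack([cv2.resize(a,(400,400)),cv2.resize(w[50:450,120:520],(400,400))]))
E
```

```text
15.5667 q6 0.009 [ 553.2 -104.7   86.1] psi -16.47 op 0.02551407708497364 F [1.2 1.  3.8] Fy_tool 0.9 Fx_tool 1.4 T [-0.08 -0.3   0.09] tooly [ 0.96 -0.28  0.  ]
```

View pics/c4.png

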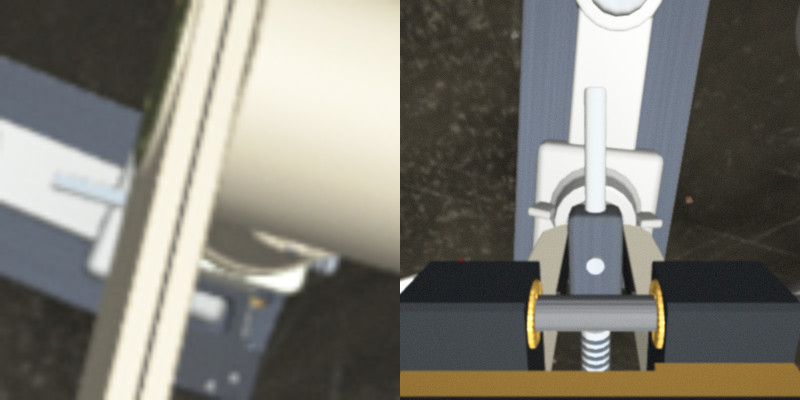

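The wrench follows the gripper and the hub is still square in the fingers (wrist crop, hub at (595,265)). Second forward stroke.

Request:
arm_command --deltas '[[[0,0,-0.01,0,0,-4],[0,0,-0.01,0,0,-7],[0,0,-0.01,0,0,-7],[0,0,-0.01,0,0,-7],[0,0,-0.01,0,0,-7],[0,0,-0.01,0,0,-7],[0,0,-0.01,0,0,-7],[0,0,-0.01,0,0,-7],[0,0,-0.01,0,0,-7],[0,0,-0.01,0,0,-7],[0,0,-0.01,0,0,-7],[0,0,-0.01,0,0,-7]]]'

```text
t: 16.67
tool_pos: [0.5532, -0.1053, 0.0847]
orientation: [3.132, -0.231, 0.002]
force: [2.6, -1.7, 2.4]
opening: 0.026
gripper_force: 40.0
```

Request:
arm_command --deltas '[[[0,0,-0.02,0,0,-6],[0,0,-0.02,0,0,-6],[0,0,-0.01,0,0,-6],[0,0,-0.01,0,0,-6],[0,0,-0.01,0,0,-6],[0,0,-0.01,0,0,-6],[0,0,-0.01,0,0,-6],[0,0,-0.01,0,0,-6],[0,0,-0.01,0,0,-6],[0,0,0,0,0,0]]]'

```text
t: 17.5
tool_pos: [0.5529, -0.1054, 0.0837]
orientation: [2.685, -1.629, 0.001]
force: [0.9, -1.5, 5.9]
opening: 0.0257
gripper_force: 40.0
```

```bash
python3 st.py
```

```text
17.5 q6 2.383 [ 552.9 -105.4   83.7] psi -152.49 op 0.025699508801403672 F [ 0.9 -1.5  5.9] Fy_tool -0.1 Fx_tool 1.8 T [-0.46  0.07  0.11] tooly [-0.89 -0.46  0.  ]
```

Request:
arm_command --deltas '[[[0,0,0,0,0,0],[0,0,0,0,0,0],[0,0,0,0,0,0],[0,0,0,0,0,0],[0,0,2,0,0,0],[0,0,2,0,0,0],[0,0,1,0,0,0],[0,0,0,0,0,0]]]' --gripper 0.3

```text
t: 18.17
tool_pos: [0.5545, -0.1052, 0.1361]
orientation: [-2.691, 1.619, -0.007]
force: [0.7, -0.0, 0.4]
opening: 0.0603
gripper_force: 0.0
```

```bash
python3 st.py
```

```text
18.1667 q6 2.376 [ 554.5 -105.2  136.1] psi -152.06 op 0.06034600040962889 F [ 0.7 -0.   0.4] Fy_tool -0.6 Fx_tool 0.4 T [ 0.02  0.06 -0.  ] tooly [-0.88 -0.47 -0.  ]
```

Request:
arm_command --deltas '[[[0,0,0,0,0,5],[0,0,0,0,0,7],[0,0,0,0,0,7],[0,0,0,0,0,7],[0,0,0,0,0,7],[0,0,0,0,0,7],[0,0,0,0,0,7],[0,0,0,0,0,7],[0,0,0,0,0,7],[0,0,0,0,0,7],[0,0,0,0,0,7],[0,0,0,0,0,7]]]'

```text
t: 19.17
tool_pos: [0.552, -0.1045, 0.1317]
orientation: [-3.092, -0.553, 0.002]
force: [-0.1, -0.3, 0.0]
opening: 0.0607
gripper_force: 0.0
```

Request:
arm_command --deltas '[[[0,0,0,0,0,7],[0,0,0,0,0,7],[0,0,0,0,0,7],[0,0,0,0,0,7],[0,0,0,0,0,7],[0,0,0,0,0,7],[0,0,0,0,0,7],[0,0,0,0,0,7],[0,0,0,0,0,7],[0,0,0,0,0,7],[0,0,0,0,0,7],[0,0,0,0,0,7]]]'

```text
t: 20.17
tool_pos: [0.552, -0.1045, 0.1317]
orientation: [-1.927, -2.479, 0.001]
force: [-0.2, -0.3, 0.2]
opening: 0.0606
gripper_force: 0.0
```

Request:
arm_command --deltas '[[[0,0,0,0,0,7],[0,0,0,0,0,7],[0,0,0,0,0,0],[0,0,0,0,0,0]]]'

```text
t: 20.5
tool_pos: [0.5521, -0.1046, 0.1321]
orientation: [-1.624, -2.688, 0.001]
force: [0.4, -0.4, 0.8]
opening: 0.0606
gripper_force: 0.0
```

```bash
python3 st.py
```

```text
20.5 q6 -0.762 [ 552.1 -104.6  132.1] psi 27.7 op 0.060561856416019515 F [ 0.4 -0.4  0.8] Fy_tool 0.2 Fx_tool -0.6 T [-0.03  0.02 -0.  ] tooly [ 0.89  0.46 -0.  ]
```

Request:
arm_command --deltas '[[[0.1,0,-1.5,0,0,0],[0,0,-2,0,0,0],[0,0,-1,0,0,0],[0,0,-0.3,0,0,0],[0,0,0,0,0,0],[0,0,0,0,0,0]]]'

```text
t: 21.0
tool_pos: [0.5538, -0.1048, 0.0856]
orientation: [1.621, 2.691, 0.0]
force: [-0.3, 0.0, -0.2]
opening: 0.0606
gripper_force: 0.0
```

Request:
arm_command --deltas '[[[0,0,0,0,0,0],[0,0,0,0,0,0],[0,0,0,0,0,0],[0,0,0,0,0,0],[0,0,0,0,0,0],[0,0,0,0,0,0],[0,0,0,0,0,0],[0,0,0,0,0,0]]]' --gripper -1

```text
t: 21.67
tool_pos: [0.5534, -0.105, 0.0854]
orientation: [-1.62, -2.691, 0.001]
force: [-3.4, -2.5, 3.4]
opening: 0.0253
gripper_force: 40.0
```

```bash
python3 st.py
```

```text
21.6667 q6 -0.765 [ 553.4 -105.    85.4] psi 27.92 op 0.025266311676579535 F [-3.4 -2.5  3.4] Fy_tool -4.2 Fx_tool -0.6 T [-0.36  0.62  0.  ] tooly [ 0.88  0.47 -0.  ]
```

Back a quarter turn, then forward about 170°.

Request:
arm_command --deltas '[[[0,0,0,0,0,4],[0,0,0.01,0,0,7],[0,0,0.01,0,0,7],[0,0,0.01,0,0,7],[0,0,0.01,0,0,7],[0,0,0.01,0,0,7],[0,0,0.01,0,0,7],[0,0,0.01,0,0,7],[0,0,0.01,0,0,7],[0,0,0.01,0,0,7],[0,0,0.01,0,0,7],[0,0,0.01,0,0,7]]]'

```text
t: 22.67
tool_pos: [0.5533, -0.1046, 0.0866]
orientation: [0.525, -3.096, -0.001]
force: [-4.9, 0.1, 5.4]
opening: 0.0257
gripper_force: 40.0
```

Request:
arm_command --deltas '[[[0,0,0.01,0,0,7],[0,0,0.01,0,0,3],[0,0,0,0,0,0]]]'

```text
t: 22.92
tool_pos: [0.5532, -0.1046, 0.0867]
orientation: [0.79, -3.04, -0.001]
force: [-4.8, 0.6, 5.1]
opening: 0.0257
gripper_force: 40.0
```

```bash
python3 st.py
```

```text
22.9167 q6 -2.357 [ 553.2 -104.6   86.7] psi 119.14 op 0.02566297418656268 F [-4.8  0.6  5.1] Fy_tool 2.8 Fx_tool 3.9 T [0.16 1.05 0.03] tooly [-0.49  0.87  0.  ]
```

Request:
arm_command --deltas '[[[0,0,-0.01,0,0,-4],[0,0,-0.01,0,0,-7],[0,0,-0.01,0,0,-7],[0,0,-0.01,0,0,-7],[0,0,-0.01,0,0,-7],[0,0,-0.01,0,0,-7],[0,0,-0.01,0,0,-7],[0,0,-0.01,0,0,-7],[0,0,-0.01,0,0,-7],[0,0,-0.01,0,0,-7],[0,0,-0.01,0,0,-7],[0,0,-0.01,0,0,-7]]]'

```text
t: 23.92
tool_pos: [0.5534, -0.1049, 0.0855]
orientation: [-1.387, -2.818, 0.001]
force: [-3.3, -1.4, 3.6]
opening: 0.0257
gripper_force: 40.0
```

```bash
python3 st.py
```

```text
23.9167 q6 -0.934 [ 553.4 -104.9   85.5] psi 37.57 op 0.025664267055304356 F [-3.3 -1.4  3.6] Fy_tool -3.5 Fx_tool 0.9 T [-0.29  0.69  0.02] tooly [ 0.79  0.61 -0.  ]
```

Request:
arm_command --deltas '[[[0,0,-0.01,0,0,-7],[0,0,-0.02,0,0,-7],[0,0,-0.02,0,0,-7],[0,0,-0.01,0,0,-7],[0,0,-0.01,0,0,-7],[0,0,-0.01,0,0,-7],[0,0,-0.01,0,0,-7],[0,0,-0.01,0,0,-7],[0,0,-0.01,0,0,-7],[0,0,-0.01,0,0,-7],[0,0,-0.01,0,0,-7],[0,0,-0.01,0,0,-7]]]'

```text
t: 24.92
tool_pos: [0.5532, -0.1052, 0.0841]
orientation: [2.917, 1.166, -0.002]
force: [-4.8, -2.1, 4.2]
opening: 0.0258
gripper_force: 40.0
```

Request:
arm_command --deltas '[[[0,0,-0.01,0,0,-3],[0,0,0,0,0,0]]]'

```text
t: 25.08
tool_pos: [0.5532, -0.1053, 0.0841]
orientation: [2.945, 1.092, -0.002]
force: [-4.5, -2.3, 4.7]
opening: 0.0258
gripper_force: 40.0
```

```bash
python3 st.py
```

```text
25.0833 q6 0.582 [ 553.2 -105.3   84.1] psi -49.3 op 0.025803826764965343 F [-4.5 -2.3  4.7] Fy_tool -1.2 Fx_tool -4.9 T [-0.58  1.05  0.16] tooly [ 0.65 -0.76 -0.  ]
```

Request:
arm_command --deltas '[[[0,0,0,0,0,4],[0,0,0.01,0,0,7],[0,0,0.01,0,0,7],[0,0,0.01,0,0,7],[0,0,0.01,0,0,7],[0,0,0.01,0,0,7],[0,0,0.01,0,0,7],[0,0,0.01,0,0,7],[0,0,0.01,0,0,7],[0,0,0.01,0,0,7],[0,0,0.01,0,0,7],[0,0,0.01,0,0,7]]]'

```text
t: 26.08
tool_pos: [0.5535, -0.105, 0.0853]
orientation: [-1.517, -2.751, 0.001]
force: [-3.7, -1.2, 5.6]
opening: 0.0259
gripper_force: 40.0
```

Request:
arm_command --deltas '[[[0,0,0.01,0,0,7],[0,0,0.01,0,0,4],[0,0,0,0,0,0]]]'

```text
t: 26.33
tool_pos: [0.5535, -0.105, 0.0855]
orientation: [-1.248, -2.883, 0.001]
force: [-4.3, -1.2, 4.8]
opening: 0.0258
gripper_force: 40.0
```

```bash
python3 st.py
```

```text
26.3333 q6 -1.032 [ 553.5 -105.    85.5] psi 43.2 op 0.0257997384215516 F [-4.3 -1.2  4.8] Fy_tool -4.0 Fx_tool 2.1 T [-0.15  0.77 -0.03] tooly [ 0.73  0.68 -0.  ]
```

Request:
arm_command --deltas '[[[0,0,-0.01,0,0,-4],[0,0,-0.01,0,0,-7],[0,0,-0.01,0,0,-7],[0,0,-0.01,0,0,-7],[0,0,-0.01,0,0,-7],[0,0,-0.01,0,0,-7],[0,0,-0.01,0,0,-7],[0,0,-0.01,0,0,-7],[0,0,-0.01,0,0,-7],[0,0,-0.01,0,0,-7],[0,0,-0.01,0,0,-7],[0,0,-0.01,0,0,-7]]]'

```text
t: 27.33
tool_pos: [0.5533, -0.1052, 0.0842]
orientation: [2.829, 1.366, -0.002]
force: [-4.8, -1.5, 5.5]
opening: 0.0256
gripper_force: 40.0
```

Request:
arm_command --deltas '[[[0,0,-0.02,0,0,-6],[0,0,-0.02,0,0,-6],[0,0,-0.01,0,0,-6],[0,0,-0.02,0,0,-6],[0,0,-0.01,0,0,-6],[0,0,-0.02,0,0,-6],[0,0,-0.01,0,0,-6],[0,0,-0.01,0,0,-6],[0,0,-0.01,0,0,-4],[0,0,0,0,0,0]]]'

```text
t: 28.17
tool_pos: [0.553, -0.1052, 0.0831]
orientation: [3.141, -0.01, -0.002]
force: [-6.3, -2.3, 7.2]
opening: 0.0258
gripper_force: 40.0
```

```bash
python3 st.py
```

```text
28.1667 q6 1.299 [ 553.  -105.2   83.1] psi -90.35 op 0.025806305110054967 F [-6.3 -2.3  7.2] Fy_tool 2.4 Fx_tool -6.3 T [-0.44  1.56  0.09] tooly [-0.01 -1.    0.  ]
```

Request:
arm_command --deltas '[[[-0.1,0,-0.05,0,0,-3],[0,0,-0.02,0,0,-3],[0,0,-0.02,0,0,-3],[0,0,-0.01,0,0,-3],[0,0,0,0,0,0]]]'

```text
t: 28.58
tool_pos: [0.5529, -0.1052, 0.0828]
orientation: [3.123, -0.335, 0.001]
force: [-5.2, -2.0, 9.8]
opening: 0.0255
gripper_force: 40.0
```

```bash
python3 st.py
```

```text
28.5833 q6 1.506 [ 552.9 -105.2   82.8] psi -102.26 op 0.02547160813161738 F [-5.2 -2.   9.8] Fy_tool 3.1 Fx_tool -4.7 T [-0.31  1.22  0.16] tooly [-0.21 -0.98  0.  ]
```

Request:
arm_command --deltas '[[[0,0,-0.01,0,0,-3],[0,0,-0.01,0,0,-3],[0,0,0,0,0,0]]]'

```text
t: 28.83
tool_pos: [0.5528, -0.1052, 0.0827]
orientation: [3.101, -0.498, 0.001]
force: [-6.5, -1.1, 10.5]
opening: 0.0256
gripper_force: 40.0
```

```bash
python3 st.py
```

```text
28.8333 q6 1.611 [ 552.8 -105.2   82.7] psi -108.26 op 0.02557435474878763 F [-6.5 -1.1 10.5] Fy_tool 3.1 Fx_tool -5.9 T [-0.33  1.29  0.09] tooly [-0.31 -0.95  0.  ]
```

Request:
arm_command --deltas '[[[0,0,0,0,0,-3],[0,0,0,0,0,-3],[0,0,0,0,0,0]]]'

```text
t: 29.08
tool_pos: [0.5528, -0.1052, 0.0826]
orientation: [3.071, -0.658, 0.001]
force: [-6.2, -0.7, 10.6]
opening: 0.0256
gripper_force: 40.7
```

```bash
python3 st.py
```

```text
29.0833 q6 1.715 [ 552.8 -105.2   82.6] psi -114.2 op 0.02564702524360459 F [-6.2 -0.7 10.6] Fy_tool 3.2 Fx_tool -5.3 T [-0.3   1.41  0.98] tooly [-0.41 -0.91  0.  ]
```

Request:
arm_command --deltas '[[[0,0,0,0,0,-3],[0,0,0,0,0,-3],[0,0,0,0,0,0]]]'

```text
t: 29.33
tool_pos: [0.5536, -0.1053, 0.0829]
orientation: [3.032, -0.817, 0.004]
force: [-3.2, -0.9, 8.1]
opening: 0.027
gripper_force: 43.2
```

```bash
python3 st.py
```

```text
29.3333 q6 1.819 [ 553.6 -105.3   82.9] psi -120.17 op 0.02699334014199467 F [-3.2 -0.9  8.1] Fy_tool 2.4 Fx_tool -2.3 T [-0.3   0.69  1.34] tooly [-0.5  -0.86  0.  ]
```

The hard stop is reached: torque jumped to 1.3 N m and the fingers started to yield at ψ ≈ −113°. I ease the twist, release and lift off.

Request:
arm_command --deltas '[[[0,0,0,0,0,3],[0,0,0,0,0,3],[0,0,0,0,0,0]]]'

```text
t: 29.58
tool_pos: [0.5537, -0.1053, 0.0829]
orientation: [3.073, -0.649, 0.004]
force: [-2.3, -2.7, 9.2]
opening: 0.0261
gripper_force: 40.0
```

Request:
arm_command --deltas '[[[0,0,0,0,0,0],[0,0,0,0,0,0],[0,0,0,0,0,0],[0,0,0,0,0,0],[0,0,0,0,0,0],[0,0,2,0,0,0],[0,0,3,0,0,0],[0,0,4,0,0,0],[0,0,4,0,0,0],[0,0,2,0,0,0]]]' --gripper 0.5

```text
t: 30.42
tool_pos: [0.5543, -0.1051, 0.237]
orientation: [3.072, -0.655, 0.009]
force: [1.0, -0.4, 0.7]
opening: 0.0698
gripper_force: 0.0
```

Request:
arm_command --deltas '[[[-1,3.5,0,0,0,0],[-1,3.5,0,0,0,0],[-1,3.5,0,0,0,0],[-1,3.5,0,0,0,0],[-1,3.5,0,0,0,0],[-1,3.5,0,0,0,0],[-1,3.5,0,0,0,0],[-1,3.5,0,0,0,0],[0,0,0,0,0,0],[0,0,0,0,0,0]]]'

```text
t: 31.25
tool_pos: [0.472, 0.1769, 0.2313]
orientation: [-3.074, 0.649, 0.0]
force: [0.7, -0.5, 0.1]
opening: 0.0697
gripper_force: 0.0
```

```bash
python3 st.py; python3 - <<'E'
from h import *
t=eyes.read_camera("top");s=eyes.read_camera("scene")
cv2.imwrite("pics/c5.png",np.hstack([cv2.resize(t[185:285,290:420],(400,308)),cv2.resize(s[225:325,290:420],(400,308))]))
cv2.imwrite("pics/top5.png",t);cv2.imwrite("pics/scene5.png",s)
o=[.5535,-.105];print("hub scene pred 112/106",proj("scene",[*o,.112]),proj("scene",[*o,.106]))
E
```

```text
31.25 q6 2.244 [472.  176.9 231.3] psi -113.86 op 0.06973032323074356 F [ 0.7 -0.5  0.1] Fy_tool 0.2 Fx_tool 0.9 T [0.04 0.16 0.02] tooly [-0.4  -0.91  0.  ]
hub scene pred 112/106 [361.19492266 255.40284733] [361.02928028 257.4305372 ]
```

View pics/c5.png

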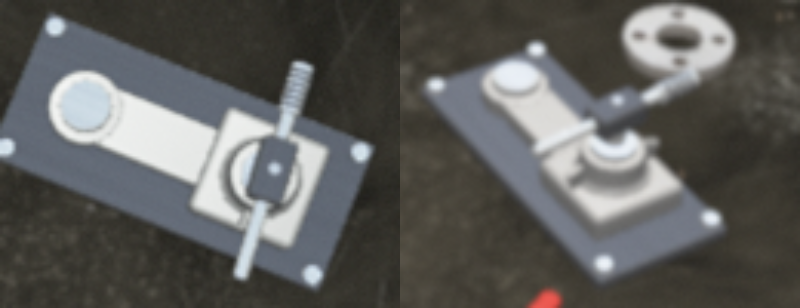

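The hub dot in the scene view is at about row 257.5. That is the height predicted for a fully fed tap (257.4); at the start it was 255.5. The sleeve arm has come almost a full turn, the plug is flush and the block lies flat.

```bash
python3 -c "
from h import *
print(ticket.close_job())"
```

```text
the job is handed in; nothing more can be done
None
```

The job is handed in: I pressed the plug home with the block, set the block back flat on the worktop, and fed the tap with half-turn and quarter-back strokes to its hard stop, with hub height and torque matching a seated collar. The bolt, nut and chisel were not touched, and it took about 31 s of the 72 s allowed.

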